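# Set the grain moisture meter's dial to the red line and take the reading

## Task

Set the grain moisture meter: with the fingertips, push the upright tab on the black dial round (either way) until the dial's white index line lines up with the red line on the white scale ring, then press the green button fully down and let it come up again. Only push the tab, never pinch it between the fingers. The index must still be on the red line at the end; leave the brass weight, the blue tube and the metal cup standing where they are.

Things in the scene. Friction and masses are not known exactly. Their poses are not given: they have to be found in the camera images.
- meter: Grey sheet-metal bench instrument, 260 (x) x 340 (y) x 110 mm high, fixed to the table; origin at the centre of its underside, z up. It stands turned a little about the vertical. On its flat top (z = 110 mm): dial axis at (0, 50) mm, button at (-45, -115) mm, loose brass weight near (85, -120) mm.
- dial_axis (a point): The dial's vertical axis at the dial's upper face, 123 mm above the table. The dial is a flat black disc of 75 mm radius and turns without end in either direction; it is stiff (0.06 N m, about 1.3 N at the tab) and stays where it is left.
- dial (a joint): Angle of the dial in rad, growing counter-clockwise seen from above, without stops; at 0 the index line and the tab point along the meter's +x.
- index_mark (a point): Outer end of the dial's white index line (4 mm wide), 76 mm from the dial axis, at the dial's upper face; it turns with the dial.
- target_line (a point): Inner end of the red line (4 mm wide, 24 mm long, radial) on the fixed white scale ring (200 mm across, its upper face 3 mm below the dial's) around the dial; also 76 mm from the dial axis. When the dial is set, this point and index_mark coincide.
- tab_top (a point): Middle of the top of the dial's finger tab, 30 mm above the dial's upper face and 45 mm from the dial axis, on the same radius as the index line. The tab is an upright radial blade, 38 mm long (26 to 64 mm from the axis) and 14 mm thick, with a black rubber pad on each face; it turns with the dial.
- tab_left (a point): Rubber pad 34 x 4 x 26 mm on the tab's counter-clockwise face; the point is the centre of its outer face. Pushed on to turn the dial clockwise (seen from above).
- tab_right (a point): Rubber pad 34 x 4 x 26 mm on the tab's clockwise face; the point is the centre of its outer face. Pushed on to turn the dial counter-clockwise.
- button_top (a point): Centre of the top of the round green push button (28 mm across) on the meter's top. Pressed straight down; fully down is 6 mm and takes 5 N; it springs back.
- button (a joint): Travel of the button in m: 0 up, 0.006 fully down.
- weight_mid (a point): Brass check weight, 32 mm across, 46 mm tall, loose on the meter's top; point half-way up. To be left alone.
- tube_mid (a point): Blue metal filling tube, 78 mm across, 190 mm tall, standing loose on the table on the meter's +y side; point half-way up. To be left alone.
- cup_mid (a point): Metal sample cup, 72 mm across, 85 mm tall, standing loose on the table on the meter's -y side; point half-way up. To be left alone.

How it is judged (in metres and radians):
On the way, in this order (a step that is already met when the one before it is completed fails the run):
1. the dial's index line is on the red line and the dial is still (horizontal distance between index_mark and target_line below 0.004 m and velocity of joint dial between -0.05 and 0.05 rad/s), for 0.3 s.
2. the button is pressed fully down with the index on the red line (horizontal distance between index_mark and target_line below 0.004 m and value of joint button above 0.0045 m), for 0.05 s.
At the end, for the whole second after the job is handed in: The index line's end lies within 4 mm (about 3 degrees) of the red line, the dial is still, the button is up again (under 1.5 mm of travel), and the weight, tube and cup stand within 15 mm of where they were (all of step 1 and value of joint button below 0.0015 m and not (distance of weight_mid from where it was at the start of the episode above 0.015 m) and not (distance of tube_mid from where it was at the start of the episode above 0.015 m) and not (distance of cup_mid from where it was at the start of the episode above 0.015 m)); the robot touches nothing.
It fails at once if the tab is pinched (both faces pressed by the fingers at once) (contact force between the fingers and dial_c2 above 0.5 N and contact force between the fingers and dial_c3 above 0.5 N).
It fails at once if the brass weight, the blue tube or the cup is moved, knocked over or lifted (more than 15 mm) (distance of any of weight_mid, tube_mid, cup_mid from where it was at the start of the episode above 0.015 m).
It also fails if it takes over 72 s, if anything falls off the work surface, if the arm or the gripper's body presses on something with over 40 N, if the wrist force passes 120 N, or if a joint passes its speed limit or range.

## Robot

A 6-joint arm with a two-finger parallel gripper is mounted at the origin on the work surface. World frame = base frame: x ahead of the robot, y to its left, z up, the work surface at z = 0. Lengths are in mm, angles in rad, forces in N, time in s.
With the tool pointing down it reaches from about 275 to 825 mm from the base axis. Payload 4.9 kg.
Tool frame: the origin (TCP) lies at the very end of the fingers, on their centre line; the grasp point (between the pads) lies 19 mm behind it; z points along the fingers, y is the line along which they close (so a half turn about z gives the same grasp; the last joint's range is limited). The gripper opens to 85 mm and grips with 20 to 120 N. Pads are 22 mm wide; open, the fingers measure 114 mm over their backs; the gripper's body (76 mm by 85 mm) begins 54 mm behind the grasp point. The pads swing forward as they close: fully open they stand 13 mm farther back than shut.
Start: joints at [-1.344, 0.326, -0.193, 1.052, 0, 1.437], TCP at [194.175, -514.601, 231.281] pointing down, gripper open.
Joint ranges: [-2.65, 2.65], [-0.97, 1.79], [-1.3, 1.35], [-1.93, 2.1], [-1.47, 1.37], [-3.14, 3.14]. Speed limits (rad/s): [2.57, 2.57, 3.14, 3.14, 3.14, 3.14].

## Interface

Orientations are given as [roll, pitch, yaw] about the fixed x, y, z axes, in that order (R = Rz(yaw) Ry(pitch) Rx(roll)).
In Python, from bench import bot, solve_ik, imaging gives the robot as it stands. Calls block until the motion is done:
- bot.move_ptp(position, orientation): joint-space move of the TCP to a pose.
- bot.movel(position, rot=None, max_speed=150, threshold=None): straight line of the TCP; rot=None keeps the orientation; max_speed is the mean speed in mm/s. With threshold (N) it stops when the force on the tool has changed by that much, and returns True; else False.
- bot.move_j(angles): joint-space move.
- bot.grip(opening, effort=None): opening from 0.0 (shut) to 1.0 (fully open); effort is the grip in N (None keeps the last); returns when the fingers have stopped.
- bot.dwell(seconds).
- solve_ik(position, orientation): joint angles nearest the present ones, or None.
- bot.get_state(): the state.
- imaging.capture(name): name is "scene" or "top" or "wrist"; returns the picture (400x640x3 uint8, blue, green, red); there is no depth.
- imaging.camera_model(name): a dict with "K" (3x3 intrinsics, pixels), "k1" (the pictures are not rectified: a ray, as slopes to the right and down, at radius r is drawn at 1 + k1 r^2 times it, then the intrinsics apply), "position" and "rotation" of the camera in the world. Camera axes: x right, y up, looking along -z (the intrinsics and any distortion apply to the point x, -y, -z); pixel columns grow to the right and rows downward; lengths in mm; the calibration is good to about 2 mm. A picture is of the moment at which its call begins: read the wrist's pose just before it. camera_model takes no time and is no camera call; for the wrist camera it gives the pose at the moment of the call.
A pose or a line that the arm cannot do raises bot.IKError and nothing moves.
- bot.sign_off(): hands the job in; it is judged then, once.
The state is a dict: "t": time; "qpos": joint angles; "joint_velocities": joint speeds; "effort": joint torques, N m; "tcp_pos": TCP position; "orientation": TCP orientation; "contact_force": force on the tool from outside, world axes, zero at the start; "wrist_torque": the same for the moment, N m; "opening": opening from 0.0 (shut) to 1.0 (fully open); "gripper_force": force on a finger pad.
Only numpy, scipy, OpenCV 4.12 (cv2) and the standard library are available. Lean on these libraries where they do the work, as an engineer would, in place of code of your own. Each camera call takes 0.05 s, during which the arm holds its last target. There are 200 camera calls.

## Working session

There is one attempt and no reset: what is moved stays moved. The work goes in short steps, each a Python script; the robot and the scene stay as the last script left them, time stands still between calls to the robot, and variables do not carry over. Pictures are saved under pics/ and viewed, at most 10 in all, crops included, and the job is handed in when it is done.

```bash
mkdir -p pics; ls
python3 - <<'E'
from bench import bot, imaging
import cv2
for n in ("scene","top"):
    cv2.imwrite(f"pics/{n}0.png", imaging.capture(n)); m=imaging.camera_model(n); print(n,m)
print(bot.get_state())
E
```

```text
pics
scene {'K': array([[413.5548902 ,   0.        , 317.33929684],
       [  0.        , 413.5548902 , 201.41098836],
       [  0.        ,   0.        ,   1.        ]]), 'k1': -0.034272659437456963, 'position': array([1158.5978997 ,  401.7344154 ,  712.59924661]), 'rotation': array([ 0.84190169, -0.00339215,  2.14056997])}
top {'K': array([[400.43319583,   0.        , 313.81456827],
       [  0.        , 400.43319583, 196.74186401],
       [  0.        ,   0.        ,   1.        ]]), 'k1': -0.08879041977346835, 'position': array([ 410.12634658,   22.03137415, 1024.78774676]), 'rotation': array([ 0.17595722, -0.0020347 , -1.57895676])}
{'t': 0.1, 'qpos': array([-1.34421770e+00,  3.26895795e-01, -1.93438162e-01,  1.05200964e+00,
        1.60545315e-05,  1.43658927e+00]), 'joint_velocities': array([ 0.00120718, -0.00039537,  0.00043519, -0.00017031,  0.00030151,
        0.00121015]), 'effort': array([ 8.22107486e-04, -4.44238937e+01,  2.63037390e+01,  7.87953293e-03,
       -1.08723304e-04,  8.45072918e-07]), 'tcp_pos': array([ 194.05336994, -514.09408412,  230.58332004]), 'orientation': array([-3.14006144e+00, -2.22942563e-04,  3.60785500e-01]), 'contact_force': array([ 0.06807322, -0.33050282, -0.73985161]), 'wrist_torque': array([ 0.03802539,  0.02586016, -0.05823943]), 'gripper_force': 0.0, 'opening': 0.997367704150677}
```

View pics/scene0.png

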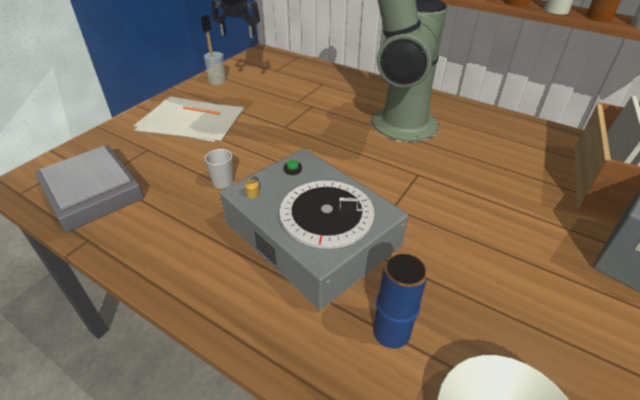

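View pics/top0.png

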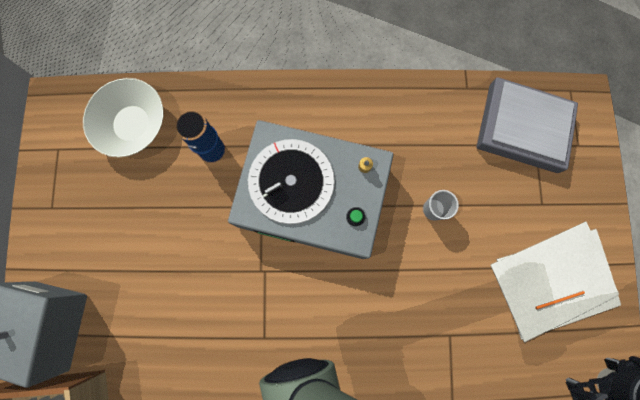

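The scene view shows the dial hub at (327,209), the red line at (321,240), the tab at (352,203) and the button at (293,165). In the top view the hub is at (291,180), red line (277,148), tab and index toward (262,193), button (356,215), weight (366,164), cup (441,207) and tube (200,135).

```bash
cat > h.py <<'E'
import numpy as np, cv2
from scipy.spatial.transform import Rotation as R
from bench import bot, imaging, solve_ik
F=np.diag([1.,-1,-1])
def ray(m,px):
    K=m["K"]; d=np.array([m["k1"],0,0,0,0.])
    s=cv2.undistortPoints(np.array([[px]],float),K,d)[0,0]
    v=R.from_euler('xyz',m["rotation"]).as_matrix()@F@np.r_[s,1]
    return np.array(m["position"]),v/np.linalg.norm(v)
def plane(m,px,z):
    p,v=ray(m,px); return p+v*(z-p[2])/v[2]
def tri(obs):
    A=0;b=0
    for m,px in obs:
        p,v=ray(m,px); P=np.eye(3)-np.outer(v,v); A=A+P; b=b+P@p
    return np.linalg.solve(A,b)
def proj(m,X):
    c=(np.asarray(X,float)-m["position"])@R.from_euler('xyz',m["rotation"]).as_matrix()@F
    return cv2.projectPoints(c[None],np.zeros(3),np.zeros(3),m["K"],np.array([m["k1"],0,0,0,0.]))[0].reshape(-1,2)
def col(img,c,lo=60):
    b,g,r=[img[...,i].astype(int) for i in range(3)]
    return {'red':(r-np.maximum(g,b)>lo),'green':(g-np.maximum(r,b)>lo)}[c]
E
python3 - <<'E'
from h import *
T,S=imaging.camera_model("top"),imaging.camera_model("scene")
for n,a,b in [("hub",(291,180),(327,209)),("button",(356,215),(293,165)),("red",(277,148),(321,240)),("weighttop",(365.5,162),(252,183))]:
    print(n,tri([(T,a),(S,b)]).round(1))
for n,p,z in [("hub",(291,180),123),("red",(277,148),120),("button",(356,215),120),("idx",(262,193),123),("weight",(366,163),156),("cup",(441,206),85),("tube",(189,122),190)]:
    print(n,plane(T,p,z).round(1))
m=imaging.camera_model("wrist"); s=bot.get_state()
Rt=R.from_euler('xyz',s["orientation"]).as_matrix()
print(m, Rt.T@(m["position"]-s["tcp_pos"]), Rt.T@R.from_euler('xyz',m["rotation"]).as_matrix())
i=cv2.imread("pics/top0.png")[110:265,220:400]; cv2.imwrite("pics/topc.png",cv2.resize(i,None,fx=4,fy=3.8,interpolation=2)[:600,:])
E
```

```text
hub [609.4  73.5 120.5]
button [525.8 -73.7 124.1]
red [687.8 107.5 115.8]
weighttop [645.5 -97.5 140.5]
hub [610.   71.2 123. ]
red [688.  104.4 120. ]
button [528.  -76.9 120. ]
idx [580.1 137.7 123. ]
weight [640.5 -98.7 156. ]
cup [ 552.3 -286.    85. ]
tube [728.9 294.3 190. ]
{'K': array([[359.82418235,   0.        , 320.13284925],
       [  0.        , 359.82418235, 200.14467586],
       [  0.        ,   0.        ,   1.        ]]), 'k1': -0.03906498069735547, 'position': array([ 257.19966634, -489.8095351 ,  373.62109074]), 'rotation': array([-0.27382028,  0.00257684, -1.21089375])} [  67.68548518   -0.64887515 -143.02185838] [[-8.83498402e-04  9.62684807e-01  2.70623691e-01]
 [ 9.99999063e-01  5.67613391e-04  1.24551101e-03]
 [ 1.04542490e-03  2.70624538e-01 -9.62684407e-01]]
```

View pics/topc.png

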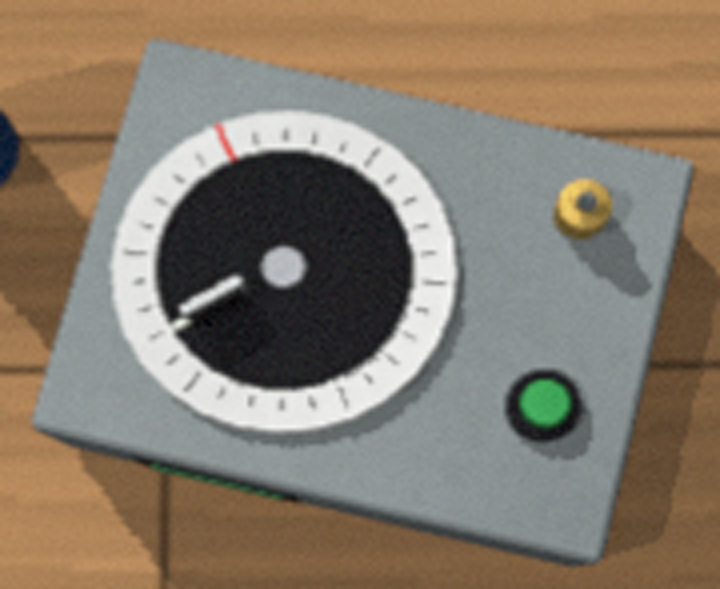

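The crop confirms that the index sits near 117° and the red line near 23° in the world, so the shortest push is about 94° clockwise on the left pad. The meter's yaw is about -14°. Next I take a near look and check reach along the arc.

Run:
```python
from h import *
hub=np.array([610,72,0.])
for off in (0,180):
  for th in range(125,15,-20):
    t=np.radians(th); p=hub+45*np.array([np.cos(t),np.sin(t),0])+35*np.array([-np.sin(t),np.cos(t),0])+[0,0,133]
    y=(t+np.radians(off)+np.pi)%(2*np.pi)-np.pi
    q=solve_ik(p.tolist(),[np.pi,0,y]); print(off,th,None if q is None else np.round(q,2))
bot.grip(0.0)
yaw=np.radians(70)
bot.move_ptp([590,20,290],[np.pi,0,yaw]); s=bot.get_state()
m=imaging.camera_model("wrist"); i=imaging.capture("wrist"); cv2.imwrite("pics/w1.png",i); np.save("m1.npy",m)
print(s["t"],s["tcp_pos"],s["opening"],proj(m,[[610,72,123],[688,106,120],[580,138,123],[527,-76,120]]))
```

```text
0 125 [ 0.03  0.43 -0.3   0.84  0.    0.99]
0 105 [ 0.06  0.45 -0.27  0.85  0.    1.37]
0 85 [ 0.08  0.48 -0.22  0.87  0.    1.74]
0 65 [ 0.09  0.51 -0.17  0.89  0.    2.1 ]
0 45 [ 0.09  0.55 -0.11  0.92  0.    2.44]
0 25 [ 0.08  0.58 -0.05  0.94  0.    2.78]
180 125 [ 0.03  0.43 -0.3   0.84  0.   -2.15]
180 105 [ 0.06  0.45 -0.27  0.85  0.   -1.77]
180 85 [ 0.08  0.48 -0.22  0.87  0.   -1.4 ]
180 65 [ 0.09  0.51 -0.17  0.89  0.   -1.04]
180 45 [ 0.09  0.55 -0.11  0.92  0.   -0.7 ]
180 25 [ 0.08  0.58 -0.05  0.94  0.   -0.36]
3.2417 [589.99924628  19.02813305 289.89721106] 0.002243416640642762 [[322.46989015 114.11511674]
 [398.54288973  40.0445273 ]
 [259.44502021  48.79964762]
 [294.46751908 290.67120557]]
```

View pics/w1.png

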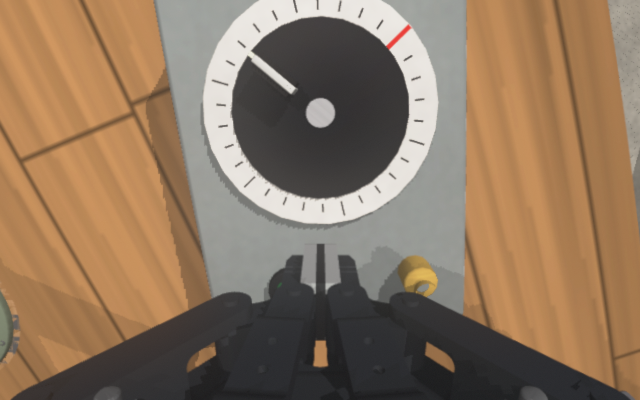

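The wrist picture shows the hub at (320,113), the inner end of the red line at (388,47), the white tab top from (297,93) to about (255,60) with the index end at (248,55), and the brass weight at (418,275).

Run:
```python
from h import *
m=np.load("m1.npy",allow_pickle=True).item(); T,S=imaging.camera_model("top"),imaging.camera_model("scene")
i=cv2.imread("pics/w1.png")
# dial/ring outer ellipse: bright ring contour
w=(i.min(2)>170).astype(np.uint8); w[240:]=0
c=max(cv2.findContours(w,0,1)[0],key=cv2.contourArea)[:,0,:]
c=c[c[:,1]>2]; P=np.array([plane(m,p,120)[:2] for p in c])
from scipy.optimize import least_squares
f=least_squares(lambda x:np.hypot(*(P-x[:2]).T)-x[2],[610,72,100],loss='soft_l1'); print("ring",f.x)
C=f.x[:2]
ys,xs=np.nonzero(col(i,'red',60)); Q=np.array([plane(m,(x+0.,y+0.),120)[:2] for x,y in zip(xs,ys)])-C
k=np.hypot(*Q.T)<105;Q=Q[k]; print("red",np.degrees(np.arctan2(*Q.mean(0)[::-1])),np.hypot(*Q.T).min(),np.hypot(*Q.T).max())
for n,p,z in [("hub",(320,113),123),("idx",(248,55),123),("tabin",(297,93),153),("tabout",(255,60),153)]:
    d=plane(m,p,z)[:2]-C; print(n,d,np.hypot(*d),np.degrees(np.arctan2(d[1],d[0])))
print("hub tri",tri([(m,(320,113)),(T,(291,180)),(S,(327,209))]))
ti=cv2.imread("pics/top0.png"); 
for nm,M,im in(("top",T,ti),("scene",S,cv2.imread("pics/scene0.png"))):
    g=col(im,'green',30); n,l,st,ce=cv2.connectedComponentsWithStats(g.astype(np.uint8)); j=[(st[k,4],ce[k].round(1)) for k in range(1,n) if st[k,4]>15]; print(nm,j)
cv2.imwrite("pics/w1c.png",cv2.resize(i[0:130,220:420],None,fx=4,fy=4,interpolation=2))
```

```text
ring [612.16074072  62.69835122  87.34449527]
red 31.010621722402888 77.2831238741201 101.15355569505529
hub [-3.79369239 10.87476517] 11.517491886780785 109.23146927219695
idx [-42.66650178  74.18023777] 85.57533551809448 119.90636904336446
tabin [-14.50167042  31.5137925 ] 34.69030934624604 114.71042167594833
tabout [-35.01759614  64.03084683] 72.9806918679241 118.67364709793247
hub tri [608.96362568  73.44408149 120.36642184]
top [(np.int32(129), array([355.9, 215.5]))]
scene [(np.int32(99), array([292.3, 164.2]))]
```

View pics/w1c.png

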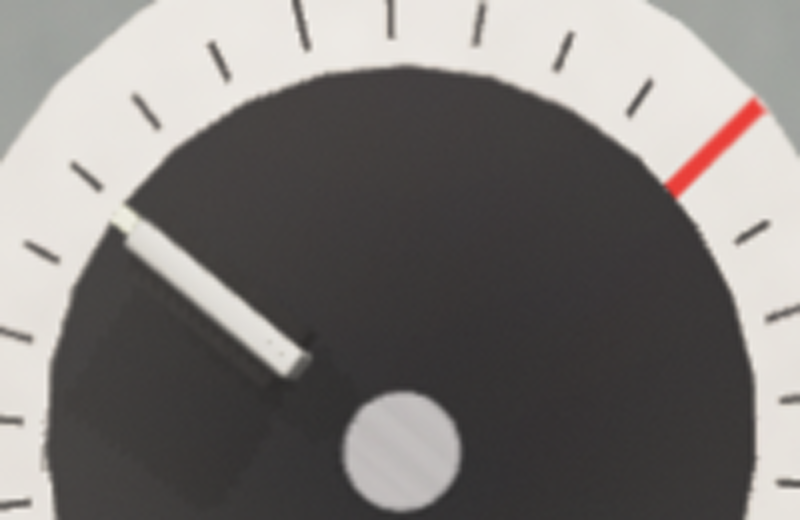

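The crop puts the index end at (250.5,54) in full-image pixels and the inner end of the red line at (388,47), with the tab top straight along the index radius. Now I push the tab from its left face along the arc and stop about 10° short.

```bash
cat >> h.py <<'E'
C=np.array([609.,73.3])
def pose(deg,d,z,r=48):
    t=np.radians(deg); e=np.array([np.cos(t),np.sin(t)]); n=np.array([-e[1],e[0]])
    return np.r_[C+r*e+d*n,z].tolist(),[np.pi,0,t]
E
python3 - <<'E'
from h import *
m=np.load("m1.npy",allow_pickle=True).item()
ang=lambda p,z:(lambda d:(np.degrees(np.arctan2(d[1],d[0])),np.hypot(*d)))(plane(m,p,z)[:2]-C)
print(ang((250.5,54),123),ang((388,47),120),ang((409.5,26.5),120))
bot.move_ptp(*pose(122,48,200)); print(bot.get_state()["t"])
bot.movel(pose(122,48,136)[0],max_speed=100)
print(bot.get_state()["contact_force"])
bot.movel(pose(122,26,136)[0],max_speed=40,threshold=3)
s=bot.get_state();print(s["t"],s["tcp_pos"],s["contact_force"])
for a in np.arange(114,33,-8):
    p,o=pose(a,26,136); bot.movel(p,rot=o,max_speed=40)
    s=bot.get_state(); print(a,round(s["t"],2),s["tcp_pos"].round(1),s["contact_force"].round(1))
    if np.abs(s["contact_force"]).max()>25: break
np.save("m2.npy",imaging.camera_model("wrist")); cv2.imwrite("pics/w2.png",imaging.capture("wrist"))
E
```

```text
(np.float64(120.40643287028088), np.float64(73.71204611349026)) (np.float64(23.76923730469024), np.float64(75.7671366334635)) (np.float64(23.60691422327544), np.float64(98.60098484104))
4.0667
[ 0.42710916 -0.55328806  0.08693692]
5.5583 [561.31586792 100.30706746 135.81828976] [-0.03862216 -0.01601616 -0.41488969]
114 5.9 [565.5 106.5 135.9] [-0.4 -1.2 -0.3]
106 6.24 [570.6 112.1 136. ] [ 0.2 -1.4 -0.3]
98 6.58 [576.5 117.1 136. ] [-0.2  0.2  0.2]
90 6.92 [583.  121.2 136. ] [-0.1  0.2  0.1]
82 7.27 [589.9 124.3 136. ] [ 0.2  0.4 -0.1]
74 7.61 [597.2 126.5 136. ] [ 0.8  0.3 -0.8]
66 7.95 [604.7 127.6 136. ] [-0.5  0.7 -0. ]
58 8.29 [612.3 127.7 136. ] [-0.1 -0.2  0.7]
50 8.63 [619.8 126.6 136. ] [ 0.5 -0.  -0.3]
42 8.97 [627.2 124.6 136. ] [-0.2  0.6 -0.5]
34 9.32 [634.1 121.6 136. ] [-0.1  0.3  0.3]
```

View pics/w2.png

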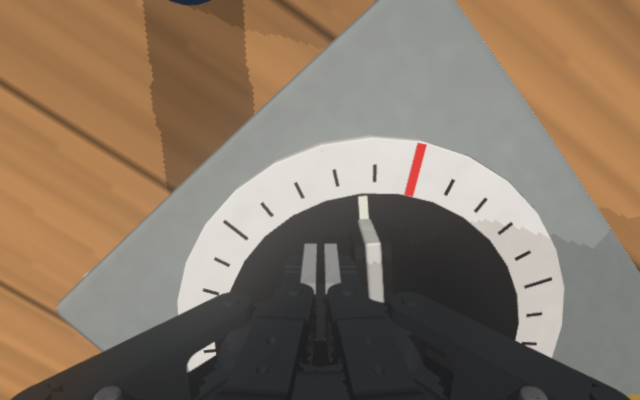

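The tab has followed the fingers. The index end is now at (363,197) and the inner end of the red line at (409,195), with the fingertips at about (322,245). I measure both angles in a polar unwrap, step up to the line, and measure again.

```bash
cat >> h.py <<'E'
def polar(m,img,z,r,a):
    X=np.array([[C[0]+q*np.cos(t),C[1]+q*np.sin(t),z] for q in r for t in np.radians(a)])
    p=proj(m,X).astype(np.float32).reshape(len(r),len(a),2)
    return cv2.remap(img,p[...,0],p[...,1],cv2.INTER_LINEAR).astype(float)
def angles(m,img,lo=0,hi=55):
    a=np.arange(lo,hi,.1)
    u=polar(m,img,120,np.arange(80,97,1.),a).mean(0); w=np.clip(u[:,2]-u[:,:2].max(1)-40,0,None); red=(w*a).sum()/w.sum()
    v=polar(m,img,123,np.arange(67,73,.5),a).min(2).mean(0); v=np.clip(v-110,0,None); idx=(v*a).sum()/max(v.sum(),1e-9)
    return red,idx,(v>20).sum()*.1
E
python3 - <<'E'
from h import *
m=np.load("m2.npy",allow_pickle=True).item()
print(angles(m,cv2.imread("pics/w2.png")))
a=34.
for k in range(4):
    m=imaging.camera_model("wrist"); i=imaging.capture("wrist"); r,x,w=angles(m,i); print(a,r,x,x-r,w)
    e=x-r
    if not(0.4<e<16) or not 1<w<6: break
    a-=e*(0.7 if e>4 else 1) 
    p,o=pose(a,26,136); bot.movel(p,rot=o,max_speed=15); bot.dwell(.3)
cv2.imwrite("pics/w3.png",i); print(bot.get_state()["t"])
E
```

```text
(np.float64(23.71451110693165), np.float64(40.375818041123146), np.float64(3.5))
34.0 23.714389257808413 40.375057417194725 16.66066815938631 3.5
9.4167
```

View pics/w3.png

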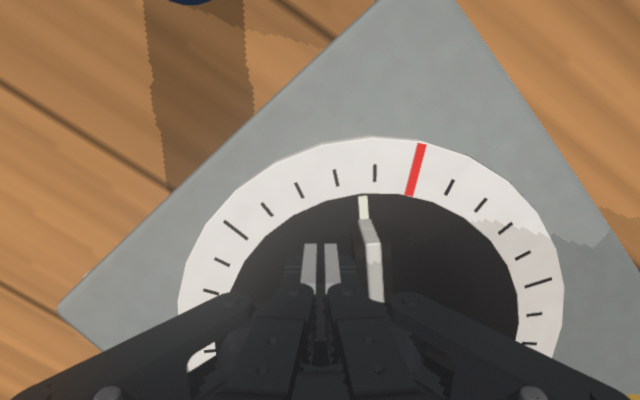

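The picture is unchanged: the index is 16.7° before the red line, and my guard of 16° stopped the loop. I continue with a wider guard.

Run:
```python
from h import *
a=34.
for k in range(6):
    m=imaging.camera_model("wrist"); i=imaging.capture("wrist"); r,x,w=angles(m,i); print(a,r,x,x-r,w,bot.get_state()["contact_force"].round(1))
    e=x-r
    if not(0.4<e<20) or not 1<w<6: break
    a-=e*(0.7 if e>4 else 1) 
    p,o=pose(a,26,136); bot.movel(p,rot=o,max_speed=15); bot.dwell(.3)
cv2.imwrite("pics/w4.png",i); print(bot.get_state()["t"])
```

```text
34.0 23.716034223077568 40.375591181258805 16.659556958181238 3.5 [-0.4  0.6  0. ]
22.338310129273133 23.814819735627268 28.880329557157573 5.065509821530306 3.5 [-0.2  0.3  0.3]
18.79245325420192 23.836209354734862 25.0407038710201 1.2044945162852372 3.6 [-0.9 -0.  -0.2]
17.587958737916683 23.849922698848562 24.108010551532928 0.2580878526843655 3.5 [-1.   1.7  0. ]
12.0333
```

View pics/w4.png

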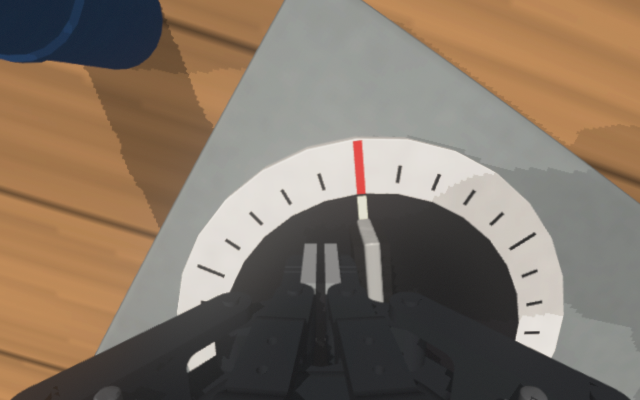

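The white index now runs straight into the red line at (360,195), with 0.26° remaining. I back the fingers away, recheck, and locate the button from the wrist camera in two places.

Run:
```python
from h import *
a=17.59
bot.movel(pose(a,45,136)[0],max_speed=60); bot.movel(pose(a,45,260)[0],max_speed=150)
m=imaging.camera_model("wrist"); i=imaging.capture("wrist"); print(angles(m,i))
T,S=imaging.camera_model("top"),imaging.camera_model("scene"); obs=[(T,(355.9,215.5)),(S,(292.3,164.2))]
print(tri(obs))
for x,y in ((470,-75),(455,-45)):
    bot.move_ptp([x,y,230],[np.pi,0,0.])
    m=imaging.camera_model("wrist"); i=imaging.capture("wrist")
    n,l,st,ce=cv2.connectedComponentsWithStats(col(i,'green',30).astype(np.uint8)); k=1+st[1:,4].argmax(); print(st[k],ce[k],plane(m,ce[k],122)); obs.append((m,ce[k]))
print("wrist2",tri(obs[2:]),"all",tri(obs)); print(bot.get_state()["t"]); cv2.imwrite("pics/w5.png",i)
print(m["position"])
```

```text
(np.float64(23.926076462637575), np.float64(24.207843436656997), np.float64(3.8000000000000003))
[525.13727206 -74.45592916 125.44889097]
[ 300  102   41   42 1356] [320.05235988 122.24852507] [523.32991782 -74.19653755 122.        ]
[ 347   77   43   43 1444] [368.38434903  97.81163435] [523.86024873 -75.18761464 122.        ]
wrist2 [523.81104951 -74.1958711  129.77897322] all [524.2934495  -74.56935338 125.16554008]
14.9333
[522.82434097 -42.90185662 373.07655298]
```

View pics/w5.png

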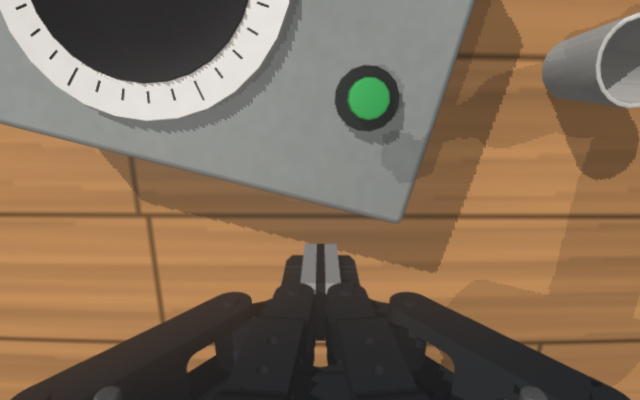

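The green button is at (368,98), about (524,-74.5), with its top near z = 125. The cup is clear at the right. I press straight down until the force rises, hold, and rise.

Run:
```python
from h import *
b=[524,-74.5]; o=[np.pi,0,0.]
bot.move_ptp(b+[145],o); bot.dwell(.3); st=bot.get_state; print(st()["contact_force"].round(1),st()["tcp_pos"].round(1))
print("touch",bot.movel(b+[112],max_speed=15,threshold=2.5),st()["tcp_pos"].round(1),st()["contact_force"].round(1))
z=st()["tcp_pos"][2]; print("bottom",bot.movel(b+[z-12],max_speed=10,threshold=12),st()["tcp_pos"].round(2),st()["contact_force"].round(1))
bot.dwell(.3); print(st()["tcp_pos"].round(2),st()["contact_force"].round(1))
```

```text
[-1.  -0.1 -0. ] [524.3 -74.4 146.5]
touch True [524.  -74.5 129.3] [ 1.4 -0.4  2.5]
bottom True [523.98 -74.46 126.03] [-1.  -0.2  5.7]
[523.98 -74.49 126.05] [-2.   0.6  5.7]
```

Run:
```python
from h import *
b=[524,-74.5]; st=bot.get_state
print(bot.movel(b+[122.5],max_speed=5,threshold=15),st()["tcp_pos"].round(2),st()["contact_force"].round(1))
bot.dwell(.3); print(st()["tcp_pos"].round(2),st()["contact_force"].round(1))
bot.movel(b+[150],max_speed=30); bot.movel(b+[260],max_speed=150)
bot.move_ptp(*pose(17.59,45,260)); bot.dwell(.3)
m=imaging.camera_model("wrist"); i=imaging.capture("wrist"); print(angles(m,i),st()["t"],st()["contact_force"].round(1))
cv2.imwrite("pics/end.png",imaging.capture("top"))
```

```text
True [524.   -74.5  126.05] [-1.   1.6  5.7]
[523.97 -74.5  126.03] [-1.8  0.2  5.5]
(np.float64(23.93137721064506), np.float64(24.223214331283334), np.float64(3.8000000000000003)) 21.675 [-0.1 -0.3 -0.2]
```

View pics/end.png

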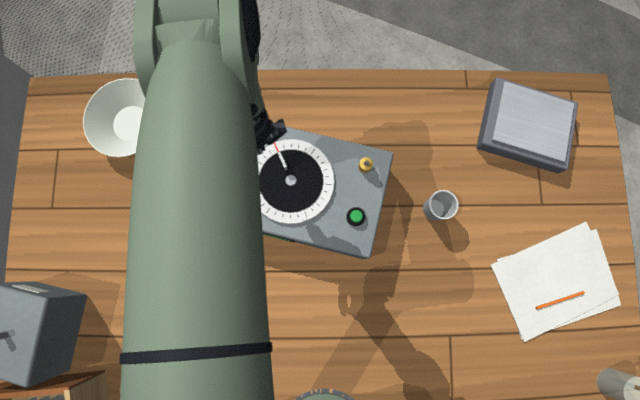

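The picture shows the index on the red line, the button green and up at (356,215), and the weight, cup and visible surroundings unmoved. The press ended on a hard stop. I profile one more slow press to confirm that it was full travel.

Run:
```python
from h import *
b=[524,-74.5]; st=bot.get_state
bot.move_ptp(b+[145],[np.pi,0,0.]); bot.movel(b+[135],max_speed=40); bot.dwell(.2)
for z in np.arange(134.5,121,-.5):
    hit=bot.movel(b+[z],max_speed=10,threshold=15); bot.dwell(.08)
    f=np.mean([st()["contact_force"][2] for _ in range(3)]); print(z,st()["tcp_pos"][2].round(2),f.round(1),hit)
    if hit or f>25: break
print(st()["t"])
bot.dwell(.2); bot.movel(b+[150],max_speed=30); bot.movel(b+[260],max_speed=150)
```

```text
134.5 134.53 -0.1 False
134.0 133.99 -0.4 False
133.5 133.48 -0.1 False
133.0 132.99 -0.8 False
132.5 132.51 0.4 False
132.0 132.09 1.4 False
131.5 131.58 2.1 False
131.0 131.07 0.8 False
130.5 130.53 1.9 False
130.0 130.06 2.7 False
129.5 129.56 3.6 False
129.0 129.06 2.1 False
128.5 128.53 3.1 False
128.0 128.03 4.3 False
127.5 127.54 3.9 False
127.0 127.04 3.8 False
126.5 126.57 5.6 False
126.0 126.08 4.5 False
125.5 125.99 8.7 False
125.0 125.93 12.0 False
124.5 125.88 15.8 False
124.0 125.8 19.8 False
123.5 125.73 22.5 False
123.0 125.63 25.6 False
31.35
```

The button's top is near z = 132.2 and its hard stop at 126.0, so the travel was the full 6 mm at about 5 N. The arm is clear, so I hand the job in.

Run:
```python
from h import *
bot.move_ptp(*pose(17.59,45,260)); bot.dwell(.3)
m=imaging.camera_model("wrist"); print(angles(m,imaging.capture("wrist")), bot.get_state()["contact_force"].round(1))
print(bot.sign_off())
```

```text
(np.float64(23.93018346622719), np.float64(24.22068463405288), np.float64(3.8000000000000003)) [ 0.2  0.2 -0.3]
the job is handed in; nothing more can be done
None
```

The dial's index is on the red line (about 0.3° off), the button was pressed to its 6 mm stop (twice, the second press to confirm full travel) and released, the weight and cup look unmoved in the last overhead picture (the arm hid the tube, though nothing went near it), and the job is handed in; no verdict was shown.

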